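# Catch the falling incubator lid and lower it shut

## Robot

A 6-joint arm with a two-finger parallel gripper is mounted at the origin on the work surface. World frame = base frame: x ahead of the robot, y to its left, z up, the work surface at z = 0. Lengths are in mm, angles in rad, forces in N, time in s.
With the tool pointing down it reaches from about 275 to 750 mm from the base axis. Payload 10.2 kg.
Tool frame: the origin (TCP) lies midway between the tips of the shut fingers; the grasp point (between the pads) lies 19 mm behind it (ctrl.hold_point_z is the distance from the TCP to the grasp point, in mm); z points along the fingers, y is the direction in which the jaws open and shut (so a half turn about z gives the same grasp; the last joint's range is limited). The gripper opens to 85 mm and grips with 20 to 120 N. Pads are 22 mm wide; open, the fingers measure 114 mm over their backs; the gripper's body (76 mm by 85 mm) begins 54 mm behind the grasp point. The pads swing forward as they close: fully open they stand 13 mm farther back than shut.
Start: joints at [-0.223, 0.313, 1.498, -0, 1.331, -0.223], TCP at [525.006, -0.013, 231.294] pointing down, gripper open.
Joint ranges: [-2.94, 2.94], [-0.97, 2.17], [0.19, 2.56], [-1.23, 4.37], [0.02, 3.11], [-2.88, 2.88]. Speed limits (rad/s): [2.39, 2.39, 3.01, 3.14, 3.14, 3.14].

## Interface

Orientations are given as a unit quaternion [w, x, y, z].
In Python, from rig import ctrl, capture, get_calibration, ticket, search_frame, outline_of gives the robot as it stands. The module is installed in compiled form; this text tells all that it offers.
- The arm moves only by the tool servo_tool, never from a script. Its argument "motion" is a list of rows, each an object with "dr": the turn, a rotation vector about the tool's x, y, z in units of 10 degrees (1.0 is 10 degrees), a list of three; "delta_pos": the shift along the tool's x, y, z in units of 50 mm (1.0 is 50 mm), a list of three; "hand": the opening, from 0 (shut) to 1 (fully open). In form: [{"dr": [ax, ay, az], "delta_pos": [x, y, z], "hand": hand}, ...]. A call has 1 to 20 rows; each row shifts and turns the pose as measured when the row begins, along the tool's axes as they then stand; what a row does not reach is not made up. A row lasts 1/8 s, in which the tool goes at most 62.5 mm and 10.7 degrees, less where a joint would pass 70% of its speed; a pose out of reach is approached as far as the arm can. A call is refused whole if a number of a shift passes 1 or a number of a turn 1, either way. A call with a gripper value outside its range is refused whole. The fingers move at their own pace and stop on an object; "squeeze" is the grip in N (left out, the last holds). Time passes only in rows, so rows that do not move let the fingers close. It gives the time, the measured TCP pose, the force and the opening at its end, in the units of the state.
- ctrl.sense(): the state, without advancing time (a new reading comes with each control period).
- capture(name): name is "scene" or "side" or "wrist"; returns (picture, depth): 384x512x3 uint8, red, green, blue; 384x512 float32, mm along the optical axis (not along the pixel's ray), 0 where there is no reading.
- get_calibration(name): a dict with "camera_matrix" (3x3 intrinsics, pixels), "distortion" ([k1, k2, p1, p2, k3] as OpenCV has them; the pictures are not rectified), "T" (4x4, takes a point from camera to world coordinates). Camera axes: x right, y down, z forward; pixel columns grow to the right and rows downward; lengths in mm; the calibration is good to about 2 mm. A picture is of the moment at which its call begins: read the wrist's pose just before it. get_calibration takes no time and is no camera call; for the wrist camera it gives the pose at the moment of the call.
- ticket.finish_job(): hands the job in, once; it reports no verdict.
Trained networks look in the newest picture that a camera, given by its name, has taken for a name from the list of things; names that differ only in an ending like _2 or _b are one class to them, and where a whole thing is asked for, a point or a joint stands for the part that bears it (a point fixed in the world has none). Each returns a list of dicts, best first, with "score" (0 to 1); they miss things now and then, are a little off and sometimes report something else, mostly with a low value. They report only what shows in the picture. A call takes as long as a camera call.
- search_frame(camera, label): "bbox" ([left, top, right, bottom] in pixels, round what is visible of it).
- outline_of(camera, label): "pixels" (384x512 bool, what is visible of it) and "bbox" ([left, top, right, bottom] in pixels, round what is visible of it).
The state is a dict: "time_s": time; "joints": joint angles; "dq": joint speeds; "tau": joint torques, N m; "eef_pos": TCP position; "ee_rot": TCP orientation; "force": force on the tool from outside, world axes, zero at the start; "wrist_torque": the same for the moment, N m; "grip_width": opening from 0.0 (shut) to 1.0 (fully open).
Only numpy, scipy, OpenCV 4.12 (cv2) and the standard library are available. Lean on these libraries where they do the work, as an engineer would, in place of code of your own. Each camera call takes 0.05 s, during which the arm holds its last target.

## Task

The lid of the sample incubator stands open: tip it forward, towards the side with the buttons, past its balance point so that it falls free of your hand, catch it on the outside of your fingers while it is still well open, and lower it slowly and gently until it is fully shut, without letting it drop at the end. Never take the lid between the fingers, only touch it lightly; leave the rack, the bottle and the box around it alone, and finish clear of everything.

Things in the scene. Friction and masses are not known exactly. Their poses are not given: they have to be found in the camera images.
- incubator: White bench-top tube incubator, fixed to the bench; housing 150 mm deep (x), 250 mm wide (y), 90 mm high, full of capped tubes. Origin: centre of its underside, on the bench. Its -x axis is its front (buttons and a small dark screen; it faces the robot's right, turned by up to 0.5 rad either way), +x its back, z up. Its lid is hinged along the back (+x) top edge.
- lid (a joint): Lid angle, rad: 0 shut (level), 1.57 upright, stop at 1.8 (leaning back); starts at 1.50 to 1.64. Hinge with friction and a damper: from 1.4 to 1.65 the lid stays put, further back it sinks slowly to the stop, below 1.35 it falls to the front, slowly at first. From 1.2 it falls shut in about 2.7 to 4.2 s, hitting at 0.5 to 0.7 rad/s: a bang. Gentle is under 0.35 rad/s over the last 0.3 rad.
- lid_hinge (a point): Hinge axis, mid-width, 90.5 mm above the bench, 75 mm behind the housing's centre. Axes are the lid's: when shut, x points to the back, y along the hinge, z up. The lid is a flat white plate (about 0.5 kg) from z = 0 (underside) to 8 mm, 250 mm wide from x = 0 to -150 mm; a tongue 130 mm wide goes on from its middle to x = -185 mm.
- lid_lip (a point): Middle of the tongue's free edge, on the lid's underside, 185 mm from the hinge axis. With the lid shut the tongue overhangs the housing's front by 35 mm, so a finger under it is not trapped: it can go down and out to the front.
- rack: Loose white tube rack with capped tubes, 110 x 60 mm, 91 mm high, beside the incubator; leave it alone. Origin: centre of its underside.
- bottle: Loose white bottle, 60 mm across, 130 mm high; leave it alone. Origin: centre of its underside.
- tipbox: Loose grey box with a clear cover, 102 x 72 mm, 65 mm high; leave it alone. Origin: centre of its underside.

How it is judged:
By the outcome, as a careful person would: the job done as asked, in the order asked, and still so for the second after the job is handed in, with the robot touching nothing.
It also fails if it takes over 58 s, if anything falls off the work surface, if the arm or the gripper's body presses on something with over 40 N, if the wrist force passes 120 N, or if a joint passes its speed limit or range.

## Working session

There is one attempt and no reset: what is moved stays moved. The work goes in short steps, Python scripts to look and compute and a tool call to move; the robot and the scene stay as the last step left them, time stands still between calls to the robot, and variables do not carry over. Pictures are saved under pics/ and viewed, and the job is handed in when it is done.

Besides the shell and the picture viewer there is one more tool, called after ">>>" as a command line: name --argument value ..., lists and objects as JSON in quotes. servo_tool: Moves the arm, as the interface text tells. Its arguments: {"type":"object","properties":{"motion":{"type":"array"},"squeeze":{"type":"number"}},"required":["motion"]}

```bash
mkdir -p pics
cat > h.py <<'E'
import numpy as np, cv2
from rig import ctrl, capture, get_calibration, ticket, search_frame, outline_of
from scipy.spatial.transform import Rotation as R
def cloud(name,depth,cal=None):
    c=cal or get_calibration(name);K=np.array(c["camera_matrix"]);d=np.array(c["distortion"]);T=np.array(c["T"])
    h,w=depth.shape;u,v=np.meshgrid(np.arange(w),np.arange(h))
    p=cv2.undistortPoints(np.stack([u,v],-1).reshape(-1,1,2).astype(np.float64),K,d).reshape(h,w,2)
    P=np.dstack([p[...,0]*depth,p[...,1]*depth,depth])
    W=P@T[:3,:3].T+T[:3,3]; W[depth<=0]=np.nan
    return W
def save(n,im): cv2.imwrite('pics/'+n,cv2.cvtColor(im,cv2.COLOR_RGB2BGR))
def st():
    s=ctrl.sense();q=s["ee_rot"];print(round(s["time_s"],2),np.round(s["eef_pos"],1),np.round(q,3),"F",np.round(s["force"],1),s["grip_width"],"q",np.round(s["joints"],2))
    r=R.from_quat([q[1],q[2],q[3],q[0]]);print(np.round(r.as_matrix(),3))
    return s,r
E
cat > a.py <<'E'
from h import *
st()
for n in("scene","side"):
    im,d=capture(n);save(n+'0.png',im);np.save(n+'.npy',cloud(n,d))
    print(n,np.round(np.array(get_calibration(n)["T"]),2).tolist())
    for l in("incubator","lid","lid_lip","rack","bottle","tipbox"):
        o=outline_of(n,l)
        for k in o[:2]:
            m=k["pixels"];W=np.load(n+'.npy')[m];W=W[~np.isnan(W[:,0])]
            print(l,round(k["score"],2),np.round(k["bbox"]), m.sum(), np.round(np.percentile(W,[2,50,98],axis=0)).tolist() if len(W) else None)
        if o:np.save(f"{n}_{l}.npy",o[0]["pixels"])
E
python3 a.py
```

```text
0.0 [5.247e+02 1.000e-01 2.307e+02] [-0.001  0.707  0.707 -0.   ] F [-0.4  0.  -0.6] 1.0006591850873527 q [-0.22  0.31  1.5   0.    1.33 -0.22]
[[ 0.     1.    -0.001]
 [ 1.    -0.     0.   ]
 [ 0.    -0.001 -1.   ]]
scene [[0.44, 0.63, -0.64, 997.38], [0.9, -0.31, 0.31, -119.27], [-0.0, -0.72, -0.7, 589.11], [0.0, 0.0, 0.0, 1.0]]
incubator 0.61 [207.  79. 340. 271.] 15682 [[406.0, 27.0, 6.0], [556.0, 146.0, 85.0], [650.0, 181.0, 268.0]]
lid 0.96 [268.  81. 342. 217.] 5598 [[410.0, 174.0, 96.0], [551.0, 176.0, 192.0], [649.0, 182.0, 274.0]]
lid_lip 0.61 [269.  82. 339. 217.] 5605 [[407.0, 174.0, 96.0], [550.0, 176.0, 192.0], [649.0, 182.0, 274.0]]
rack 0.71 [331. 157. 383. 206.] 1751 [[530.0, 259.0, 6.0], [569.0, 312.0, 53.0], [585.0, 357.0, 92.0]]
bottle 0.52 [321. 110. 330. 140.] 181 [[312.0, 182.0, 0.0], [408.0, 328.0, 94.0], [598.0, 421.0, 241.0]]
tipbox 0.92 [245. 257. 319. 327.] 3445 [[688.0, -4.0, 3.0], [738.0, 44.0, 64.0], [765.0, 97.0, 66.0]]
side [[0.87, -0.29, 0.39, 181.88], [-0.49, -0.5, 0.71, -538.61], [-0.01, -0.81, -0.58, 615.79], [0.0, 0.0, 0.0, 1.0]]
incubator 0.79 [171.  98. 324. 281.] 17441 [[400.0, 26.0, 7.0], [499.0, 148.0, 85.0], [643.0, 181.0, 266.0]]
lid 0.65 [164.  99. 285. 198.] 6973 [[404.0, 173.0, 94.0], [492.0, 177.0, 171.0], [644.0, 182.0, 275.0]]
lid_lip 0.76 [166.  94. 286. 201.] 6913 [[404.0, 173.0, 94.0], [492.0, 177.0, 171.0], [644.0, 182.0, 274.0]]
bottle 0.89 [135. 152. 168. 212.] 1233 [[365.0, 291.0, 6.0], [388.0, 300.0, 68.0], [416.0, 325.0, 130.0]]
tipbox 0.77 [324. 182. 370. 241.] 2116 [[681.0, -5.0, 2.0], [708.0, 25.0, 58.0], [759.0, 97.0, 66.0]]
```

View pics/scene0.png

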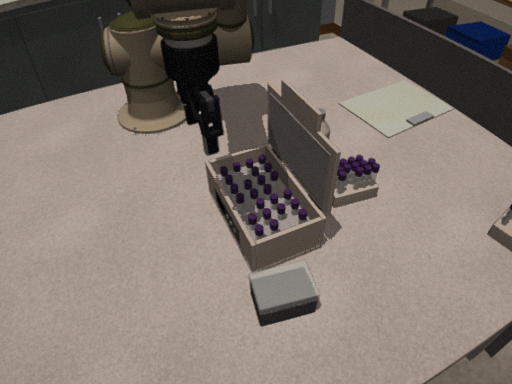

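View pics/side0.png

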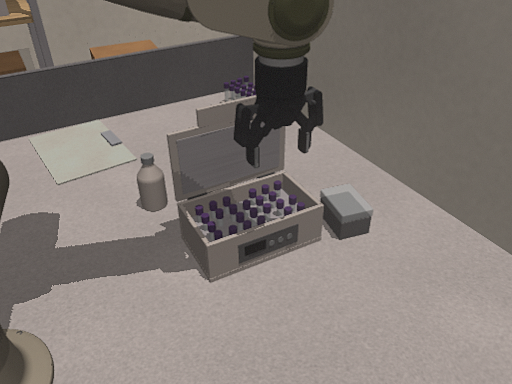

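```bash
cat > b.py <<'E'
from h import *
for n in("scene","side"):
    W=np.load(n+'.npy');m=np.load(n+'_lid.npy');m=cv2.erode(m.astype(np.uint8),np.ones((3,3)))>0
    P=W[m];P=P[~np.isnan(P[:,0])]
    P=P[(P[:,2]>105)&(P[:,1]>150)&(P[:,1]<215)]
    c=np.median(P,0)
    for _ in range(4):
        q=P[np.abs((P-c)@np.linalg.svd(P-c,full_matrices=0)[2][2])<4]; P=q if len(q)>100 else P; c=P.mean(0)
    nrm=np.linalg.svd(P-c,full_matrices=0)[2][2]; nrm*=-np.sign(nrm[1])
    print(n,len(P),np.round(c,1),np.round(nrm,4),"tilt",np.arcsin(nrm[2]),"yaw of front",np.arctan2(nrm[1],nrm[0]))
    zc=P[P[:,2]>250]; print("top z",P[:,2].max(),"tongue x",zc[:,0].min(),zc[:,0].max(), "lid x",P[:,0].min(),P[:,0].max(), "top y", np.median(zc[:,1]))
    lo=P[(P[:,2]<115)]; print("low",np.median(lo,0))
    # housing top
    T=W[(W[...,2]>80)&(W[...,2]<98)&(W[...,1]<170)&(W[...,1]>0)&(W[...,0]>380)&(W[...,0]<670)]
    print("housing top",np.percentile(T,[1,99],axis=0).round(1).tolist())
    import cv2 as _
    print(cv2.minAreaRect(T[:,:2].astype(np.float32)))
E
python3 b.py
```

```text
scene 4955 [545.2 176.3 191.8] [-0.0103 -0.9999  0.0044] tilt 0.004442423347723125 yaw of front -1.5811229404482217
top z 276.6186511482995 tongue x 464.15107678720403 590.6713674053032 lid x 405.71431530400355 650.9956941253349 top y 176.9175620350597
low [553.35867638 176.43343871 110.15329038]
housing top [[400.7, 27.2, 80.2], [649.4, 169.6, 90.7]]
((523.7683715820312, 99.82878875732422), (143.8918914794922, 252.82847595214844), 89.16438293457031)
side 5874 [498.  176.7 181.1] [-0.0172 -0.9999 -0.0012] tilt -0.0012255105213879061 yaw of front -1.5879544551080544
top z 277.1725057566365 tongue x 461.6391952430631 581.7051707903832 lid x 401.8295015089018 651.4771051221553 top y 176.69997181652593
low [515.00267073 176.94769059 110.32763751]
housing top [[399.9, 26.2, 80.2], [647.9, 169.7, 91.5]]
((525.168212890625, 98.61062622070312), (145.96131896972656, 251.13584899902344), 89.08012390136719)
```

The lid is upright (about 1.57 rad) and faces −y. In the scene view it covers pixels (268..342, 81..217). The hinge is at roughly (526, 176.5, 90.5), and the tongue spans x 460–590 with its top at z ≈ 276. I'll close the fingers, lift, and tilt the tool to point +y and down.

>>> servo_tool --motion '[{"dr": [0, 0, 0], "delta_pos": [0, 0, -1], "hand": 0}, {"dr": [0, 0, 0], "delta_pos": [0, 0, -1], "hand": 0}, {"dr": [0, 0, 0], "delta_pos": [0, 0, -0.4], "hand": 0}, {"dr": [0, 1, 0], "delta_pos": [0, 0, 0], "hand": 0}, {"dr": [0, 1, 0], "delta_pos": [0, 0, 0], "hand": 0}, {"dr": [0, 1, 0], "delta_pos": [0, 0, 0], "hand": 0}, {"dr": [0, 1, 0], "delta_pos": [0, 0, 0], "hand": 0}, {"dr": [0, 0, 0], "delta_pos": [0, 0, 0], "hand": 0}]'

```text
time_s: 1.7
eef_pos: [525.1, 0.3, 356.2]
ee_rot: [-0.248, 0.661, 0.663, 0.249]
force: [-0.4, -0.2, 0.3]
grip_width: 0.003
```

```bash
python3 -c "
from h import *
st()
for n in ('scene','side'): save(n+'1.png',capture(n)[0])"
```

```text
1.7 [5.251e+02 3.000e-01 3.562e+02] [-0.248  0.661  0.663  0.249] F [-0.4 -0.2  0.3] 0.002904529147295155 q [-0.52  0.34  1.31  0.64  1.85 -0.46]
[[-0.003  1.     0.001]
 [ 0.753  0.001  0.658]
 [ 0.658  0.003 -0.753]]
```

View pics/side1.png

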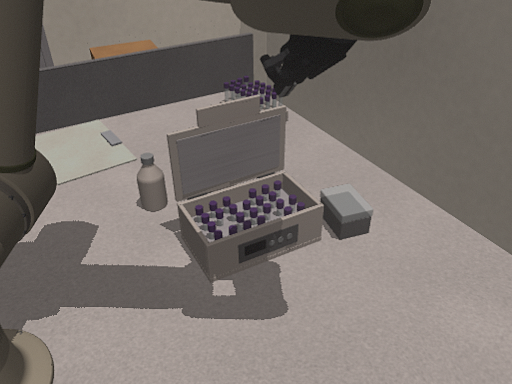

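View pics/scene1.png

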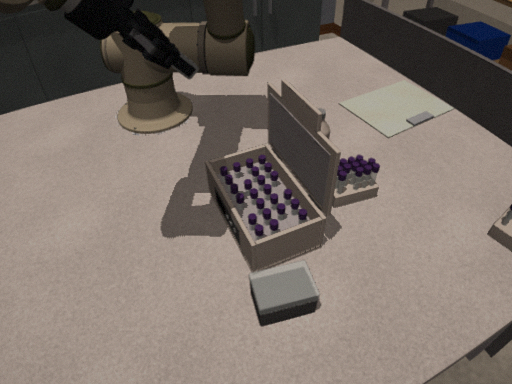

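The side view shows the tool tilted well above the incubator, and the scene view shows the lid still upright. Before I start the lid, I'll rehearse reaching the low end pose in front of the housing.

>>> servo_tool --motion '[{"dr": [0, 0, 0], "delta_pos": [-0.7, 0, 0.6], "hand": 0}, {"dr": [0, 0, 0], "delta_pos": [-0.7, 0, 0.6], "hand": 0}, {"dr": [0, 0, 0], "delta_pos": [-0.7, 0, 0.6], "hand": 0}, {"dr": [0, 0, 0], "delta_pos": [-0.7, 0, 0.6], "hand": 0}, {"dr": [0, 0, 0], "delta_pos": [-0.7, 0, 0.6], "hand": 0}, {"dr": [0, 0, 0], "delta_pos": [-0.7, 0, 0.5], "hand": 0}, {"dr": [0, 0, 0], "delta_pos": [0, 0, 0], "hand": 0}]'

```text
time_s: 2.68
eef_pos: [532.1, -41.5, 87.5]
ee_rot: [-0.234, 0.656, 0.676, 0.243]
force: [-0.2, -0.2, -0.1]
grip_width: 0.001
```

```bash
python3 -c "
from h import *
st()
for n in ('scene','side'): save(n+'2.png',capture(n)[0])"
```

```text
2.67 [532.1 -41.5  87.5] [-0.234  0.656  0.676  0.243] F [-0.2 -0.2 -0.1] 0.0010231016130402074 q [-0.57  0.64  1.57  0.58  1.38 -0.85]
[[-0.031  1.     0.003]
 [ 0.773  0.022  0.635]
 [ 0.634  0.022 -0.773]]
```

View pics/scene2.png

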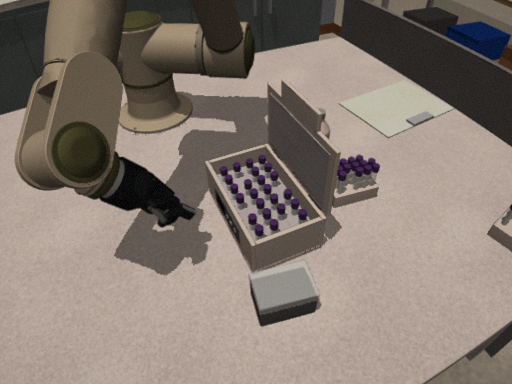

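View pics/side2.png

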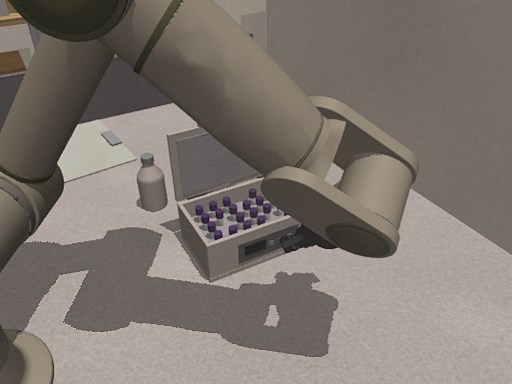

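>>> servo_tool --motion '[{"dr": [0, 0, 0], "delta_pos": [0.66, 0, -0.8], "hand": 0}, {"dr": [0, 0, 0], "delta_pos": [0.66, 0, -0.8], "hand": 0}, {"dr": [0, 0, 0], "delta_pos": [0.66, 0, -0.8], "hand": 0}, {"dr": [0, 0, 0], "delta_pos": [0.66, 0, -0.8], "hand": 0}, {"dr": [0, 0, 0], "delta_pos": [0.66, -0.1, -0.8], "hand": 0}, {"dr": [0, 0, 0], "delta_pos": [0.86, 0, 0.71], "hand": 0}, {"dr": [0, 0, 0], "delta_pos": [0.86, 0, 0.71], "hand": 0}, {"dr": [0, 0, 0], "delta_pos": [0.86, 0, 0.71], "hand": 0}, {"dr": [0, 0, 0], "delta_pos": [0.86, 0, 0.71], "hand": 0}, {"dr": [0, 0, 0], "delta_pos": [0.86, 0, 0.71], "hand": 0}, {"dr": [0, 0, 0], "delta_pos": [0, 0, 0], "hand": 0}]'

```text
time_s: 4.15
eef_pos: [505.4, 255.4, 380.1]
ee_rot: [-0.211, 0.649, 0.688, 0.249]
force: [-0.1, -0.2, 0.3]
grip_width: 0.007
```

```bash
python3 -c "
from h import *
st()
for n in ('scene','side'): save(n+'3.png',capture(n)[0])"
```

```text
4.15 [505.4 255.4 380.1] [-0.211  0.649  0.688  0.249] F [-0.1 -0.2  0.3] 0.006862106607323093 q [-0.04  0.22  1.37  0.67  1.54 -0.11]
[[-0.07   0.997  0.033]
 [ 0.787  0.035  0.616]
 [ 0.613  0.069 -0.787]]
```

View pics/scene3.png

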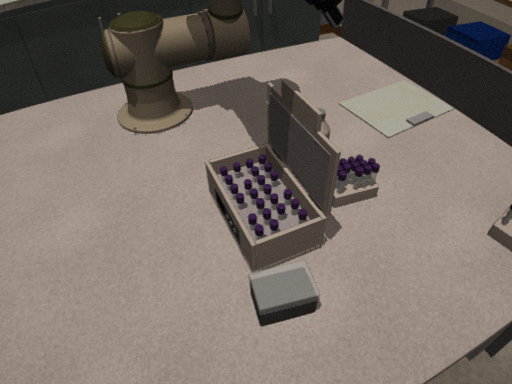

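```bash
cat > go.py <<'E'
import sys
from h import *
def to(y,z,x=525,a=50):
    s,r=st();a=np.radians(a)
    M=np.array([[0,1,0],[np.sin(a),0,np.cos(a)],[np.cos(a),0,-np.sin(a)]])
    p=np.array(s["eef_pos"]);t=np.array([x,y,z])
    dp=r.inv().apply(t-p)/50
    dr=np.degrees((r.inv()*R.from_matrix(M)).as_rotvec())/10
    print("total dp units",np.round(dp,2),"dr",np.round(dr,2))
if __name__=="__main__": to(*map(float,sys.argv[1:]))
E
python3 go.py 220 269
```

```text
4.25 [506.8 252.5 379.5] [-0.211  0.65   0.686  0.249] F [-0.6 -0.6 -0.3] 0.004028379016548169 q [-0.04  0.22  1.37  0.66  1.54 -0.11]
[[-0.066  0.997  0.035]
 [ 0.788  0.031  0.616]
 [ 0.613  0.068 -0.787]]
total dp units [-1.89  0.19  1.35] dr [0.19 0.2  0.38]
```

>>> servo_tool --motion '[{"dr": [0.19, 0.2, 0.38], "delta_pos": [0, 0.19, 0], "hand": 0}, {"dr": [0, 0, 0], "delta_pos": [-0.4, 0, 0.28], "hand": 0}, {"dr": [0, 0, 0], "delta_pos": [-0.4, 0, 0.28], "hand": 0}, {"dr": [0, 0, 0], "delta_pos": [-0.4, 0, 0.28], "hand": 0}, {"dr": [0, 0, 0], "delta_pos": [-0.4, 0, 0.28], "hand": 0}, {"dr": [0, 0, 0], "delta_pos": [-0.2, 0, 0.2], "hand": 0}, {"dr": [0, 0, 0], "delta_pos": [0, 0, 0], "hand": 0}]'

```text
time_s: 5.12
eef_pos: [518.5, 217.8, 275.7]
ee_rot: [-0.236, 0.667, 0.662, 0.246]
force: [-0.2, -0.5, 0.9]
grip_width: 0.002
```

```bash
python3 go.py 220 269; python3 -c "
from h import *
for n in ('scene','side'): save(n+'4.png',capture(n)[0])"
```

```text
5.12 [518.5 217.8 275.7] [-0.236  0.667  0.662  0.246] F [-0.2 -0.5  0.9] 0.0018732162612352557 q [-0.12  0.31  1.54  0.7   1.42 -0.27]
[[ 0.002  1.     0.015]
 [ 0.768 -0.011  0.641]
 [ 0.641  0.01  -0.768]]
total dp units [-0.05  0.13  0.13] dr [ 0.08  0.02 -0.01]
```

View pics/scene4.png

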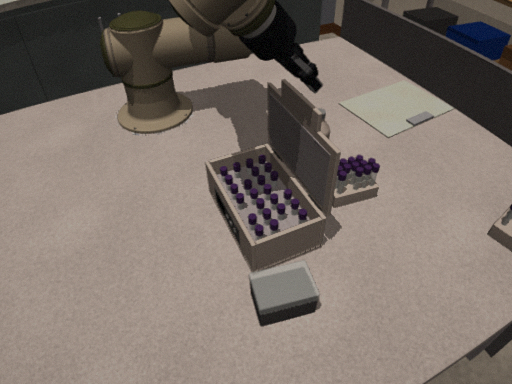

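View pics/side4.png

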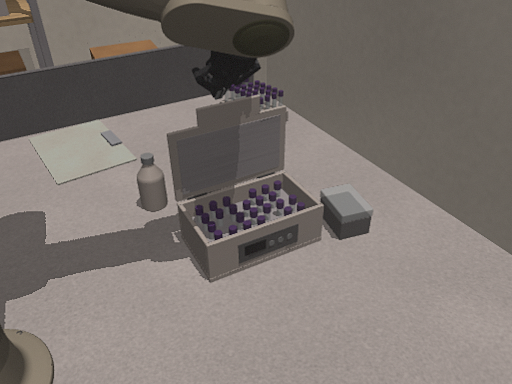

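>>> servo_tool --motion '[{"dr": [0, 0, 0], "delta_pos": [0, 0.13, 0.24], "hand": 0}, {"dr": [0, 0, 0], "delta_pos": [-0.12, 0, 0], "hand": 0}, {"dr": [0, 0, 0], "delta_pos": [-0.09, 0, -0.06], "hand": 0}, {"dr": [0, 0, 0], "delta_pos": [-0.09, 0, -0.06], "hand": 0}, {"dr": [0, 0, 0], "delta_pos": [-0.09, 0, -0.06], "hand": 0}, {"dr": [0, 0, 0], "delta_pos": [-0.09, 0, -0.06], "hand": 0}]'

```text
time_s: 5.98
eef_pos: [526.1, 199.2, 262.5]
ee_rot: [-0.235, 0.666, 0.664, 0.247]
force: [-1.9, 2.1, 4.2]
grip_width: 0.008
```

```bash
cat > lid.py <<'E'
from h import *
import sys
def angle(n,tag):
    im,d=capture(n);save(n+tag+'.png',im);W=cloud(n,d)
    o=outline_of(n,"lid")
    if not o: print("no lid");return
    m=cv2.erode(o[0]["pixels"].astype(np.uint8),np.ones((3,3)))>0
    P=W[m];P=P[~np.isnan(P[:,0])]
    P=P[(P[:,2]>100)&(P[:,0]>395)&(P[:,0]<660)]
    y=176.5-P[:,1];z=P[:,2]-90.5;rr=np.hypot(y,z);k=(rr>60)&(rr<200)
    t=np.arctan2(z[k],y[k]);print(n,round(o[0]["score"],2),k.sum(),"theta",np.percentile(t,[20,50,80]).round(3))
if __name__=="__main__":
    for n in sys.argv[2:]: angle(n,sys.argv[1])
E
python3 go.py 200 250; python3 lid.py 5 scene
```

```text
5.97 [526.1 199.2 262.5] [-0.235  0.666  0.664  0.247] F [-1.9  2.1  4.2] 0.008142781930406972 q [-0.16  0.33  1.55  0.7   1.42 -0.32]
[[-0.003  1.     0.018]
 [ 0.767 -0.009  0.641]
 [ 0.641  0.016 -0.767]]
total dp units [-0.15 -0.03  0.2 ] dr [0.1  0.01 0.02]
scene 0.72 3576 theta [1.508 1.52  1.528]
```

View pics/scene5.png

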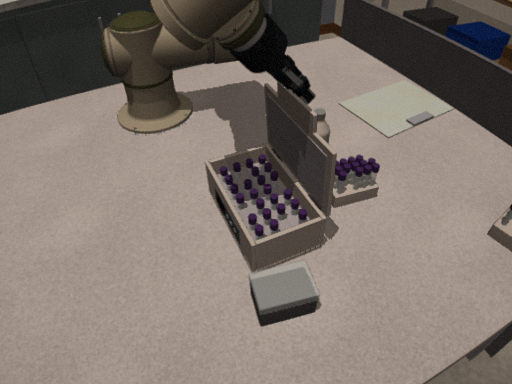

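>>> servo_tool --motion '[{"dr": [0, 0, 0], "delta_pos": [-0.09, 0, -0.07], "hand": 0}, {"dr": [0, 0, 0], "delta_pos": [-0.09, 0, -0.07], "hand": 0}, {"dr": [0, 0, 0], "delta_pos": [-0.09, 0, -0.06], "hand": 0}, {"dr": [0, 0, 0], "delta_pos": [-0.09, 0, -0.06], "hand": 0}]'

```text
time_s: 6.58
eef_pos: [525.9, 175.5, 260.3]
ee_rot: [-0.235, 0.666, 0.663, 0.247]
force: [-0.4, 0.4, -0.1]
grip_width: 0.002
```

```bash
python3 go.py 200 250; python3 lid.py 6 scene
```

```text
6.58 [525.9 175.5 260.3] [-0.235  0.666  0.663  0.247] F [-0.4  0.4 -0.1] 0.0018481627439757553 q [-0.2   0.33  1.55  0.69  1.44 -0.36]
[[-0.002  1.     0.017]
 [ 0.768 -0.009  0.641]
 [ 0.641  0.015 -0.768]]
total dp units [ 0.24 -0.03  0.47] dr [0.1  0.02 0.01]
scene 0.66 2752 theta [1.375 1.387 1.395]
```

>>> servo_tool --motion '[{"dr": [0, 0, 0], "delta_pos": [-0.09, 0, -0.06], "hand": 0}, {"dr": [0, 0, 0], "delta_pos": [-0.09, 0, -0.06], "hand": 0}, {"dr": [0, 0, 0], "delta_pos": [-0.09, 0, -0.05], "hand": 0}, {"dr": [0, 0, 0], "delta_pos": [-0.08, 0, -0.05], "hand": 0}, {"dr": [0, 0, 0], "delta_pos": [0.3, 0, 0], "hand": 0}]'

```text
time_s: 7.3
eef_pos: [525.8, 164.8, 266.6]
ee_rot: [-0.235, 0.667, 0.663, 0.247]
force: [-0.4, 0.2, 0.0]
grip_width: -0.002
```

```bash
python3 go.py 40 240; python3 lid.py 7 scene
```

```text
7.3 [525.8 164.8 266.6] [-0.235  0.667  0.663  0.247] F [-0.4  0.2  0. ] -0.0015553548367848228 q [-0.22  0.32  1.55  0.68  1.46 -0.36]
[[ 0.     1.     0.017]
 [ 0.768 -0.011  0.64 ]
 [ 0.64   0.013 -0.768]]
total dp units [-2.26  0.   -1.19] dr [ 0.1   0.02 -0.  ]
scene 0.94 2061 theta [1.249 1.262 1.272]
```

View pics/scene7.png

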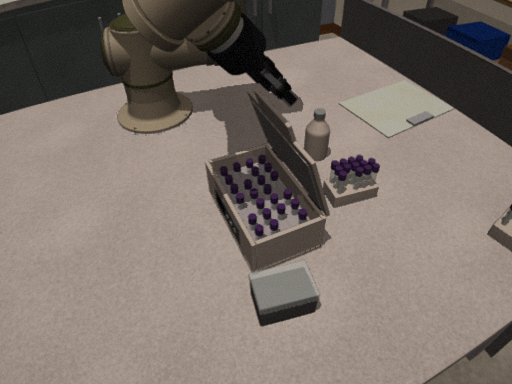

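>>> servo_tool --motion '[{"dr": [0, 0, 0], "delta_pos": [0.3, 0, -0.8], "hand": 0}, {"dr": [0, 0, 0], "delta_pos": [-0.75, 0, -0.65], "hand": 0}, {"dr": [0, 0, 0], "delta_pos": [-0.75, 0, -0.6], "hand": 0}]'

```text
time_s: 7.78
eef_pos: [523.5, 55.6, 310.8]
ee_rot: [-0.234, 0.663, 0.667, 0.247]
force: [0.5, -0.1, -0.1]
grip_width: -0.001
```

```bash
python3 go.py 66 222; python3 lid.py 8 scene
```

```text
7.78 [523.5  55.6 310.8] [-0.234  0.663  0.667  0.247] F [ 0.5 -0.1 -0.1] -0.0008909473926792663 q [-0.43  0.31  1.45  0.63  1.67 -0.46]
[[-0.011  1.     0.015]
 [ 0.769 -0.001  0.639]
 [ 0.639  0.019 -0.769]]
total dp units [-0.98 -0.    1.5 ] dr [0.09 0.02 0.06]
scene 0.59 1688 theta [1.21  1.222 1.232]
```

>>> servo_tool --motion '[{"dr": [0, 0, 0], "delta_pos": [-0.5, 0, 0.7], "hand": 0}, {"dr": [0, 0, 0], "delta_pos": [-0.45, 0, 0.7], "hand": 0}, {"dr": [0, 0, 0], "delta_pos": [0, 0, 0.05], "hand": 0}]'

```text
time_s: 8.25
eef_pos: [526.4, 64.2, 223.3]
ee_rot: [-0.232, 0.665, 0.666, 0.248]
force: [0.8, 0.6, 0.3]
grip_width: -0.002
```

```bash
python3 go.py 69 222; python3 lid.py 9 scene
```

```text
8.25 [526.4  64.2 223.3] [-0.232  0.665  0.666  0.248] F [0.8 0.6 0.3] -0.0016257127489546668 q [-0.41  0.39  1.58  0.64  1.49 -0.57]
[[-0.009  1.     0.02 ]
 [ 0.77  -0.006  0.638]
 [ 0.638  0.021 -0.77 ]]
total dp units [ 0.06 -0.03  0.08] dr [0.11 0.03 0.05]
scene 0.76 1408 theta [1.16  1.172 1.186]
```

View pics/scene9.png

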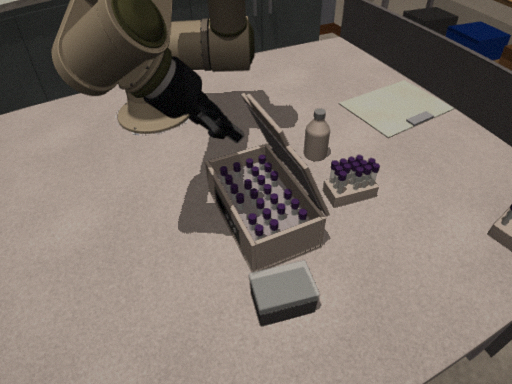

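>>> servo_tool --motion '[{"dr": [0.1, 0, 0], "delta_pos": [0.23, 0, 0.06], "hand": 0}, {"dr": [0, 0, 0], "delta_pos": [0, 0, 0], "hand": 0}, {"dr": [0, 0, 0], "delta_pos": [0, 0, 0], "hand": 0}, {"dr": [0, 0, 0], "delta_pos": [0, 0, 0], "hand": 0}]'

```text
time_s: 8.85
eef_pos: [528.6, 75.3, 235.2]
ee_rot: [-0.233, 0.661, 0.67, 0.244]
force: [-0.3, -0.5, 0.2]
grip_width: 0.002
```

```bash
python3 go.py 75 228; python3 lid.py 10 scene
```

```text
8.85 [528.6  75.3 235.2] [-0.233  0.661  0.67   0.244] F [-0.3 -0.5  0.2] 0.002295195279166031 q [-0.38  0.38  1.55  0.64  1.51 -0.54]
[[-0.017  1.     0.01 ]
 [ 0.772  0.007  0.635]
 [ 0.635  0.018 -0.772]]
total dp units [-0.09 -0.07  0.11] dr [0.06 0.06 0.1 ]
scene 0.67 655 theta [1.078 1.09  1.106]
```

>>> servo_tool --motion '[{"dr": [0, 0, 0], "delta_pos": [-0.07, 0, 0.08], "hand": 0}, {"dr": [0, 0, 0], "delta_pos": [0, 0, 0], "hand": 0}, {"dr": [0, 0, 0], "delta_pos": [0, 0, 0], "hand": 0}, {"dr": [0, 0, 0], "delta_pos": [0, 0, 0], "hand": 0}]'

```text
time_s: 9.45
eef_pos: [528.6, 74.6, 228.9]
ee_rot: [-0.234, 0.662, 0.67, 0.244]
force: [0.2, -0.6, -0.5]
grip_width: 0.0
```

```bash
python3 go.py 75 228; python3 lid.py 11 scene
```

```text
9.45 [528.6  74.6 228.9] [-0.234  0.662  0.67   0.244] F [ 0.2 -0.6 -0.5] 0.0001977423850997964 q [-0.38  0.39  1.56  0.64  1.5  -0.54]
[[-0.016  1.     0.009]
 [ 0.772  0.006  0.635]
 [ 0.635  0.017 -0.772]]
total dp units [-0.   -0.07  0.02] dr [0.05 0.06 0.09]
scene 0.72 706 theta [1.022 1.039 1.063]
```

View pics/scene11.png

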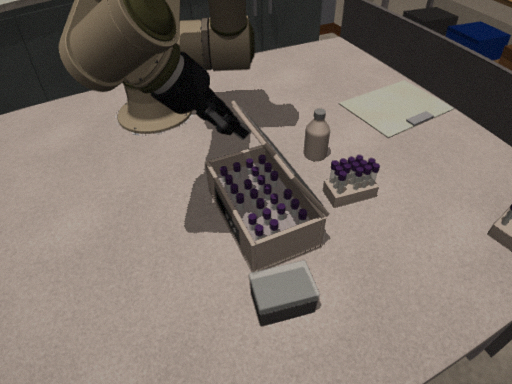

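>>> servo_tool --motion '[{"dr": [0, 0, 0], "delta_pos": [0, 0, 0], "hand": 0}, {"dr": [0, 0, 0], "delta_pos": [0, 0, 0], "hand": 0}, {"dr": [0, 0, 0], "delta_pos": [0, 0, 0], "hand": 0}]'

```text
time_s: 9.93
eef_pos: [528.6, 74.6, 228.9]
ee_rot: [-0.233, 0.662, 0.67, 0.243]
force: [1.2, -1.6, -1.0]
grip_width: -0.001
```

```bash
python3 lid.py 12 scene side;python3 go.py 75 228
```

```text
scene 0.87 707 theta [1.022 1.039 1.063]
side 0.74 2749 theta [0.987 0.999 1.011]
10.12 [528.6  74.6 228.9] [-0.233  0.662  0.67   0.243] F [ 0.1  0.  -1.1] 0.0021859614637517073 q [-0.38  0.39  1.56  0.64  1.5  -0.54]
[[-0.016  1.     0.009]
 [ 0.772  0.006  0.635]
 [ 0.635  0.017 -0.772]]
total dp units [-0.   -0.07  0.02] dr [0.05 0.06 0.09]
```

The lid fell free from 1.26 rad and came to rest on the fingers. Both cameras put it at about 1.0 rad, with roughly 1 N on the fingers. Next I'll compute the arc for lowering it.

```bash
cat > plan.py <<'E'
from h import *
s,r=st();M=r.as_matrix();d=M[1:,2];n=M[1:,0];a=np.arctan2(-d[1],d[0]);H=np.array([176.5,90.5]);h=10.8
def tcp(t,sx=12.4):
    u=np.array([-np.cos(t),np.sin(t)])
    return H+(185-sx)*u-h*n if t>a else H+185*u+sx*d-h*n
y,z=s["eef_pos"][1:]
# current theta from finger
from scipy.optimize import minimize
o=minimize(lambda v:np.sum((tcp(v[0],v[1])-[y,z])**2),[0.5,14],method="Nelder-Mead");t0,s0=o.x;print("theta,s by finger",o.x,o.fun,"a",a)
p=np.array([y,z])
for t in np.arange(t0-0.1,-0.05,-0.1):
    q=tcp(t,s0);dl=q-p;print(round(t,2),q.round(1),"tool x,z units for 0.1rad",round(dl@n/50,3),round(dl@d/50,3));p=q
E
python3 plan.py
```

```text
10.12 [528.6  74.6 228.9] [-0.233  0.662  0.67   0.243] F [ 0.1  0.  -1.1] 0.0021859614637517073 q [-0.38  0.39  1.56  0.64  1.5  -0.54]
[[-0.016  1.     0.009]
 [ 0.772  0.006  0.635]
 [ 0.635  0.017 -0.772]]
theta,s by finger [ 0.9986133  12.25818577] 1.8223691188978188e-08 a 0.8827251207753679
0.9 [ 60.6 218.8] tool x,z units for 0.1rad -0.345 -0.023
0.8 [ 46.9 206.7] tool x,z units for 0.1rad -0.366 0.013
0.7 [ 34.3 193.2] tool x,z units for 0.1rad -0.366 0.049
0.6 [ 23.1 178.4] tool x,z units for 0.1rad -0.36 0.086
0.5 [ 13.5 162.6] tool x,z units for 0.1rad -0.349 0.121
0.4 [  5.4 146. ] tool x,z units for 0.1rad -0.335 0.156
0.3 [ -0.9 128.6] tool x,z units for 0.1rad -0.318 0.188
0.2 [ -5.4 110.7] tool x,z units for 0.1rad -0.298 0.219
0.1 [-8.2 92.4] tool x,z units for 0.1rad -0.275 0.248
-0.0 [-9.1 73.9] tool x,z units for 0.1rad -0.248 0.274
```

>>> servo_tool --motion '[{"dr": [0, 0, 0], "delta_pos": [-0.04, 0, 0], "hand": 0}, {"dr": [0, 0, 0], "delta_pos": [-0.06, 0, 0], "hand": 0}, {"dr": [0, 0, 0], "delta_pos": [-0.07, 0, 0], "hand": 0}, {"dr": [0, 0, 0], "delta_pos": [-0.07, 0, 0], "hand": 0}, {"dr": [0, 0, 0], "delta_pos": [-0.07, 0, 0], "hand": 0}, {"dr": [0, 0, 0], "delta_pos": [-0.07, 0, 0.01], "hand": 0}, {"dr": [0, 0, 0], "delta_pos": [-0.07, 0, 0.01], "hand": 0}, {"dr": [0, 0, 0], "delta_pos": [-0.07, 0, 0.01], "hand": 0}, {"dr": [0, 0, 0], "delta_pos": [-0.07, 0, 0.01], "hand": 0}, {"dr": [0, 0, 0], "delta_pos": [-0.07, 0, 0.01], "hand": 0}]'

```text
time_s: 11.38
eef_pos: [529.2, 49.0, 204.4]
ee_rot: [-0.233, 0.662, 0.67, 0.244]
force: [0.7, 0.0, 0.1]
grip_width: -0.004
```

```bash
python3 plan.py; python3 lid.py 13 scene side
```

```text
11.38 [529.2  49.  204.4] [-0.233  0.662  0.67   0.244] F [0.7 0.  0.1] -0.0043954730380541054 q [-0.43  0.42  1.57  0.62  1.48 -0.61]
[[-0.016  1.     0.01 ]
 [ 0.772  0.006  0.635]
 [ 0.635  0.017 -0.772]]
theta,s by finger [ 0.79985103 15.41720772] 2.5332447706279436e-10 a 0.8825496116866841
0.7 [ 36.4 190.9] tool x,z units for 0.1rad -0.367 0.049
0.6 [ 25.2 176.2] tool x,z units for 0.1rad -0.36 0.085
0.5 [ 15.6 160.4] tool x,z units for 0.1rad -0.35 0.121
0.4 [  7.5 143.8] tool x,z units for 0.1rad -0.336 0.155
0.3 [  1.2 126.4] tool x,z units for 0.1rad -0.319 0.188
0.2 [ -3.4 108.5] tool x,z units for 0.1rad -0.298 0.219
0.1 [-6.1 90.2] tool x,z units for 0.1rad -0.275 0.247
-0.0 [-7.  71.7] tool x,z units for 0.1rad -0.249 0.274
scene 0.56 2093 theta [0.847 0.87  0.907]
side 0.85 1159 theta [0.793 0.804 0.819]
```

View pics/scene13.png

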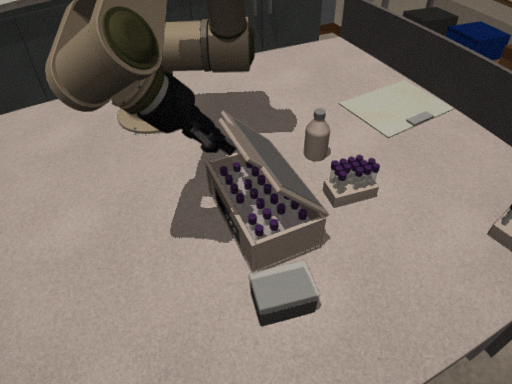

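>>> servo_tool --motion '[{"dr": [0, 0, 0], "delta_pos": [-0.05, 0, 0.007], "hand": 0}, {"dr": [0, 0, 0], "delta_pos": [-0.05, 0, 0.008], "hand": 0}, {"dr": [0, 0, 0], "delta_pos": [-0.05, 0, 0.008], "hand": 0}, {"dr": [0, 0, 0], "delta_pos": [-0.05, 0, 0.009], "hand": 0}, {"dr": [0, 0, 0], "delta_pos": [-0.05, 0, 0.01], "hand": 0}, {"dr": [0, 0, 0], "delta_pos": [-0.05, 0, 0.01], "hand": 0}, {"dr": [0, 0, 0], "delta_pos": [-0.05, 0, 0.012], "hand": 0}, {"dr": [0, 0, 0], "delta_pos": [-0.05, 0, 0.012], "hand": 0}, {"dr": [0, 0, 0], "delta_pos": [-0.05, 0, 0.013], "hand": 0}, {"dr": [0, 0, 0], "delta_pos": [-0.05, 0, 0.013], "hand": 0}, {"dr": [0, 0, 0], "delta_pos": [-0.05, 0, 0.014], "hand": 0}, {"dr": [0, 0, 0], "delta_pos": [-0.05, 0, 0.015], "hand": 0}]'

```text
time_s: 13.08
eef_pos: [529.7, 28.9, 179.0]
ee_rot: [-0.233, 0.662, 0.67, 0.243]
force: [-0.4, -2.6, 0.3]
grip_width: 0.0
```

```bash
python3 plan.py; python3 lid.py 14 scene side
```

```text
13.07 [529.7  28.9 179. ] [-0.233  0.662  0.67   0.243] F [-0.4 -2.6  0.3] 0.0004702148877744558 q [-0.46  0.46  1.59  0.61  1.46 -0.66]
[[-0.016  1.     0.009]
 [ 0.773  0.006  0.635]
 [ 0.635  0.017 -0.772]]
theta,s by finger [ 0.62548541 16.82587981] 2.6785992916137253e-09 a 0.8828089249431705
0.53 [ 18.8 163.4] tool x,z units for 0.1rad -0.352 0.112
0.43 [ 10.3 147. ] tool x,z units for 0.1rad -0.34 0.147
0.33 [  3.6 129.8] tool x,z units for 0.1rad -0.323 0.18
0.23 [ -1.5 112. ] tool x,z units for 0.1rad -0.304 0.211
0.13 [-4.7 93.8] tool x,z units for 0.1rad -0.281 0.24
0.03 [-6.1 75.4] tool x,z units for 0.1rad -0.256 0.267
scene 0.75 3101 theta [0.675 0.7   0.735]
side 0.56 310 theta [0.645 0.66  0.678]
```

View pics/scene14.png

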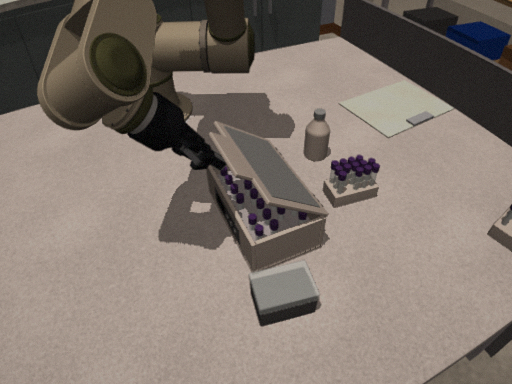

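>>> servo_tool --motion '[{"dr": [0, 0, 0], "delta_pos": [-0.05, 0, 0.016], "hand": 0}, {"dr": [0, 0, 0], "delta_pos": [-0.05, 0, 0.016], "hand": 0}, {"dr": [0, 0, 0], "delta_pos": [-0.05, 0, 0.017], "hand": 0}, {"dr": [0, 0, 0], "delta_pos": [-0.05, 0, 0.018], "hand": 0}, {"dr": [0, 0, 0], "delta_pos": [-0.05, 0, 0.018], "hand": 0}, {"dr": [0, 0, 0], "delta_pos": [-0.05, 0, 0.02], "hand": 0}, {"dr": [0, 0, 0], "delta_pos": [-0.05, 0, 0.02], "hand": 0}, {"dr": [0, 0, 0], "delta_pos": [-0.05, 0, 0.022], "hand": 0}, {"dr": [0, 0, 0], "delta_pos": [-0.05, 0, 0.022], "hand": 0}, {"dr": [0, 0, 0], "delta_pos": [-0.05, 0, 0.024], "hand": 0}, {"dr": [0, 0, 0], "delta_pos": [-0.05, 0, 0.024], "hand": 0}, {"dr": [0, 0, 0], "delta_pos": [-0.05, 0, 0.025], "hand": 0}, {"dr": [0, 0, 0], "delta_pos": [-0.05, 0, 0.026], "hand": 0}, {"dr": [0, 0, 0], "delta_pos": [-0.05, 0, 0.027], "hand": 0}]'

```text
time_s: 15.02
eef_pos: [530.4, 9.9, 143.2]
ee_rot: [-0.233, 0.662, 0.67, 0.243]
force: [-1.6, -3.4, 0.6]
grip_width: 0.0
```

```bash
python3 plan.py; python3 lid.py 15 scene
```

```text
15.03 [530.4   9.9 143.2] [-0.233  0.662  0.67   0.243] F [-1.6 -3.4  0.6] 0.0001483233518516285 q [-0.49  0.52  1.6   0.61  1.41 -0.73]
[[-0.016  1.     0.009]
 [ 0.773  0.006  0.635]
 [ 0.634  0.018 -0.773]]
theta,s by finger [ 0.40904364 18.13341866] 1.5803811566779832e-09 a 0.8832134372228864
0.31 [  3.4 125.9] tool x,z units for 0.1rad -0.32 0.185
0.21 [ -1.3 108. ] tool x,z units for 0.1rad -0.3 0.216
0.11 [-4.2 89.8] tool x,z units for 0.1rad -0.277 0.245
0.01 [-5.3 71.3] tool x,z units for 0.1rad -0.251 0.271
scene 0.76 4134 theta [0.456 0.482 0.514]
```

View pics/scene15.png

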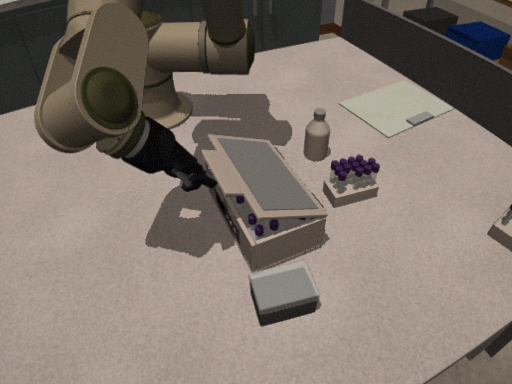

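>>> servo_tool --motion '[{"dr": [0, 0, 0], "delta_pos": [-0.042, 0, 0.022], "hand": 0}, {"dr": [0, 0, 0], "delta_pos": [-0.042, 0, 0.022], "hand": 0}, {"dr": [0, 0, 0], "delta_pos": [-0.042, 0, 0.023], "hand": 0}, {"dr": [0, 0, 0], "delta_pos": [-0.042, 0, 0.024], "hand": 0}, {"dr": [0, 0, 0], "delta_pos": [-0.042, 0, 0.024], "hand": 0}, {"dr": [0, 0, 0], "delta_pos": [-0.04, 0, 0.025], "hand": 0}, {"dr": [0, 0, 0], "delta_pos": [-0.04, 0, 0.026], "hand": 0}, {"dr": [0, 0, 0], "delta_pos": [-0.04, 0, 0.026], "hand": 0}, {"dr": [0, 0, 0], "delta_pos": [-0.04, 0, 0.027], "hand": 0}, {"dr": [0, 0, 0], "delta_pos": [-0.04, 0, 0.028], "hand": 0}, {"dr": [0, 0, 0], "delta_pos": [-0.038, 0, 0.028], "hand": 0}, {"dr": [0, 0, 0], "delta_pos": [-0.038, 0, 0.028], "hand": 0}, {"dr": [0, 0, 0], "delta_pos": [-0.038, 0, 0.028], "hand": 0}, {"dr": [0, 0, 0], "delta_pos": [-0.036, 0, 0.028], "hand": 0}, {"dr": [0, 0, 0], "delta_pos": [-0.036, 0, 0.028], "hand": 0}]'

```text
time_s: 17.0
eef_pos: [530.8, -1.3, 106.7]
ee_rot: [-0.234, 0.661, 0.67, 0.243]
force: [-1.4, -1.7, -0.5]
grip_width: 0.002
```

```bash
python3 plan.py; python3 lid.py 16 scene
```

```text
17.0 [530.8  -1.3 106.7] [-0.234  0.661  0.67   0.243] F [-1.4 -1.7 -0.5] 0.002205097152411971 q [-0.51  0.58  1.61  0.61  1.36 -0.78]
[[-0.016  1.     0.008]
 [ 0.773  0.007  0.635]
 [ 0.635  0.016 -0.773]]
theta,s by finger [ 0.20308757 18.430938  ] 1.8680352520869256e-09 a 0.8830257620769646
0.1 [-4.2 88.4] tool x,z units for 0.1rad -0.276 0.247
0.0 [-5.1 70. ] tool x,z units for 0.1rad -0.25 0.273
scene 0.84 4729 theta [0.247 0.274 0.304]
```

View pics/scene16.png

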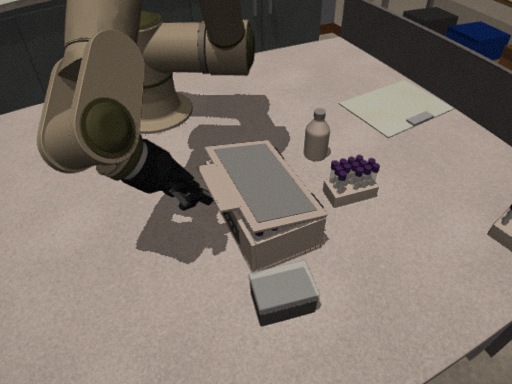

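>>> servo_tool --motion '[{"dr": [0, 0, 0], "delta_pos": [-0.032, 0, 0.026], "hand": 0}, {"dr": [0, 0, 0], "delta_pos": [-0.032, 0, 0.026], "hand": 0}, {"dr": [0, 0, 0], "delta_pos": [-0.032, 0, 0.027], "hand": 0}, {"dr": [0, 0, 0], "delta_pos": [-0.032, 0, 0.027], "hand": 0}, {"dr": [0, 0, 0], "delta_pos": [-0.03, 0, 0.027], "hand": 0}, {"dr": [0, 0, 0], "delta_pos": [-0.03, 0, 0.028], "hand": 0}, {"dr": [0, 0, 0], "delta_pos": [-0.03, 0, 0.028], "hand": 0}, {"dr": [0, 0, 0], "delta_pos": [-0.03, 0, 0.028], "hand": 0}, {"dr": [0, 0, 0], "delta_pos": [-0.028, 0, 0.028], "hand": 0}, {"dr": [0, 0, 0], "delta_pos": [-0.028, 0, 0.028], "hand": 0}, {"dr": [0, 0, 0], "delta_pos": [-0.028, 0, 0.028], "hand": 0}, {"dr": [0, 0, 0], "delta_pos": [-0.028, 0, 0.028], "hand": 0}]'

```text
time_s: 18.6
eef_pos: [531.3, -4.9, 80.9]
ee_rot: [-0.234, 0.661, 0.67, 0.243]
force: [-1.3, -0.8, -1.3]
grip_width: 0.0
```

```bash
python3 plan.py; python3 lid.py 17 scene
```

```text
18.6 [531.3  -4.9  80.9] [-0.234  0.661  0.67   0.243] F [-1.3 -0.8 -1.3] 0.00036636037398463404 q [-0.52  0.63  1.62  0.61  1.32 -0.81]
[[-0.016  1.     0.008]
 [ 0.772  0.007  0.635]
 [ 0.635  0.016 -0.772]]
theta,s by finger [ 0.06153886 18.30885453] 5.146150259760408e-10 a 0.8827440389551109
-0.04 [-5.1 62.4] tool x,z units for 0.1rad -0.238 0.283
scene 0.8 4929 theta [0.105 0.131 0.16 ]
```

View pics/scene17.png

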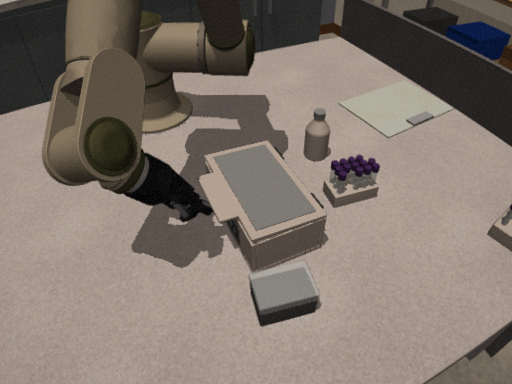

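>>> servo_tool --motion '[{"dr": [0, 0, 0], "delta_pos": [-0.024, 0, 0.03], "hand": 0}, {"dr": [0, 0, 0], "delta_pos": [-0.024, 0, 0.03], "hand": 0}, {"dr": [0, 0, 0], "delta_pos": [-0.024, 0, 0.03], "hand": 0}, {"dr": [0, 0, 0], "delta_pos": [-0.024, 0, 0.03], "hand": 0}, {"dr": [0, 0, 0], "delta_pos": [-0.022, 0, 0.027], "hand": 0}, {"dr": [0, 0, 0], "delta_pos": [-0.022, 0, 0.027], "hand": 0}, {"dr": [0, 0, 0], "delta_pos": [-0.022, 0, 0.027], "hand": 0}, {"dr": [0, 0, 0], "delta_pos": [-0.022, 0, 0.027], "hand": 0}, {"dr": [0, 0, 0], "delta_pos": [-0.022, 0, 0.027], "hand": 0}, {"dr": [0, 0, 0], "delta_pos": [-0.022, 0, 0.027], "hand": 0}]'

```text
time_s: 19.95
eef_pos: [532.1, -4.5, 62.1]
ee_rot: [-0.233, 0.661, 0.67, 0.244]
force: [0.0, 0.1, 1.0]
grip_width: 0.002
```

```bash
python3 plan.py; python3 lid.py 18 scene
```

```text
19.95 [532.1  -4.5  62.1] [-0.233  0.661  0.67   0.244] F [0.  0.1 1. ] 0.0016964169465302948 q [-0.52  0.66  1.63  0.62  1.29 -0.84]
[[-0.016  1.     0.01 ]
 [ 0.772  0.006  0.635]
 [ 0.635  0.018 -0.772]]
theta,s by finger [-0.03643947 19.19675508] 2.7507893081480607e-09 a 0.8822560135792618
scene 0.62 545 theta [0.083 0.1   0.133]
```

View pics/scene18.png

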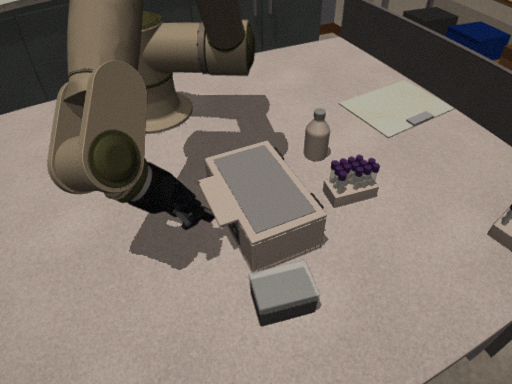

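>>> servo_tool --motion '[{"dr": [0, 0, 0], "delta_pos": [-0.15, 0, -0.12], "hand": 0}, {"dr": [0, 0, 0], "delta_pos": [-0.4, 0, -0.33], "hand": 0}, {"dr": [0, 0, 0], "delta_pos": [-0.6, 0, -0.5], "hand": 0}, {"dr": [0, 0, 0], "delta_pos": [-0.3, 0, -0.4], "hand": 0}, {"dr": [0, 0, 0], "delta_pos": [0, 0, -0.6], "hand": 0}, {"dr": [0, 0, 0], "delta_pos": [0, 0, 0], "hand": 0}, {"dr": [0, 0, 0], "delta_pos": [0, 0, 0], "hand": 0}]'

```text
time_s: 20.92
eef_pos: [531.6, -128.6, 91.0]
ee_rot: [-0.234, 0.662, 0.669, 0.244]
force: [-0.9, 0.7, -0.4]
grip_width: -0.0
```

```bash
python3 -c "
from h import *
st()
for n in ('scene','side'):
    im,d=capture(n);save(n+'19.png',im);W=cloud(n,d)
    P=W[(W[...,2]>60)&(W[...,2]<160)&(W[...,0]>410)&(W[...,0]<640)&(W[...,1]>-5)&(W[...,1]<172)]
    for a,b in((-5,20),(30,60),(60,100),(100,140),(140,170)):
        q=P[(P[:,1]>a)&(P[:,1]<b)&(P[:,2]>85)];print(n,a,b,len(q),np.percentile(q[:,2],[10,50,90]).round(1) if len(q) else '')
"
```

```text
20.93 [ 531.6 -128.6   91. ] [-0.234  0.662  0.669  0.244] F [-0.9  0.7 -0.4] -0.00037202382218503736 q [-0.7   0.7   1.45  0.52  1.48 -0.89]
[[-0.015  1.     0.01 ]
 [ 0.772  0.005  0.635]
 [ 0.635  0.017 -0.772]]
scene -5 20 690 [96.3 97.6 98.8]
scene 30 60 1383 [97.  98.5 99.9]
scene 60 100 1715 [ 98.   99.2 100.2]
scene 100 140 1639 [ 98.   99.1 100.3]
scene 140 170 1137 [ 97.6  99.  100.2]
side -5 20 613 [96.8 98.3 99.5]
side 30 60 1097 [ 97.1  99.  100.7]
side 60 100 1151 [ 98.6  99.9 101. ]
side 100 140 1030 [ 98.7 100.  101.2]
side 140 170 648 [ 98.4  99.8 101.1]
```

View pics/scene19.png

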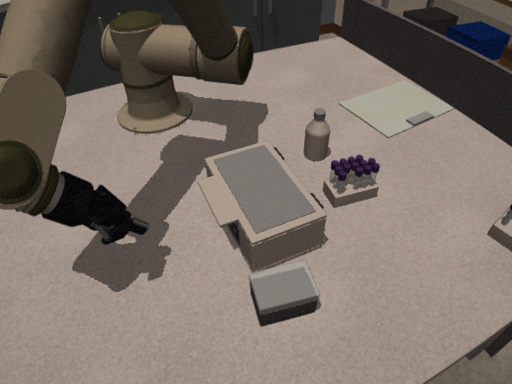

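View pics/side19.png

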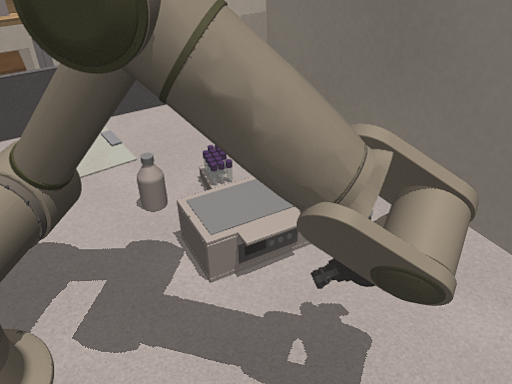

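The lid is level at z ≈ 98–99 over its whole depth, so it is shut. The hand is well clear at y = −129, and the bottle (317, 134), rack (350, 177) and box (284, 292) are where they were.

```bash
python3 -c "
from h import *
print(ticket.finish_job())"
```

```text
the job is handed in; nothing more can be done
None
```

The lid is shut and the job is handed in, at about 21 s on the robot's clock.

- **Tip:** With the fingers shut, I pulled the lid forward from behind the tongue to about 1.26 rad, then let go. The most force I read was about 5 N.
- **Catch:** The lid fell free and came to rest on the outside of the shut fingers in front of it, at about 1.0 rad. That reading came from the side camera and the finger position. The scene camera read 1.04.
- **Lowering:** I took it down at about 0.16 rad/s at first, then 0.07–0.12 rad/s. Over the last 0.3 rad it was about 0.1 rad/s or less. I then dropped the fingers a few millimetres below the tongue and drew them out to the front.

**Last checks:**
- **Lid:** Both depth cameras show its top level at z ≈ 98–100 mm, and it should be 98.5 mm when shut.
- **Hand:** The fingers are about 120 mm clear of the incubator, and the force reading is at noise level.
- **Rack, bottle and box:** They look unmoved in the pictures, though I did not measure them again.

**Readings that disagreed:**
- **Lid not quite shut?** The angle from the scene camera just before I withdrew was 0.10 rad, which was not reliable. At that angle it measures the lid's top face and leaves out points below 100 mm. The height check afterwards replaced it.
- **Brief loss of contact:** At about 0.8 rad the force briefly read near zero, so the lid may have trailed the fingers slightly there. I slowed down, and at the next check it was resting on them again.

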